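# Switch the parts chute over to the empty bin

## Task

The chute's vane is set halfway, so parts run into both catch bins, and one bin is now full. Lift the stay off its pin, swing the vane right over so that it shuts off the lane to the full bin, and drop the stay's end hole for that side fully down over the pin again. The vane is sprung: keep hold of the stay so that it never snaps across, ease the stay onto the pin without leaning on it, and leave the other things on the bench alone.

Things in the scene. Friction and masses are not known exactly. Their poses are not given: they have to be found in the camera images.
- chute: Fixed two-way sheet-steel diverter chute on the bench, 330 mm long, 140 wide, walls 168 high. Origin at bench level under its middle. Parts slide along its +x (away from the robot) into two bins side by side at that end; +y is its left lane, -y its right lane. The stay lies across the -y wall.
- vane (a joint): Angle of the upright vane, 150 mm long, which points upstream from its hinge post. 0 = centred, as at the start; positive = free end at +y (left lane shut), negative = at -y (right lane shut). Stops at +-0.475 rad; on an end hole it stands at a little over 0.4. A spring drives it towards positive (0.4 to 0.6 N m, so 4 to 6 N at the stay); let go, it snaps over.
- stay (a joint): Lift angle of the stay about its pivot: 0 = level, resting on the pin's collar; positive = knob end raised. It falls by its own weight (about 0.2 kg) and swivels freely sideways. 0.09 rad clears the pin at the middle hole, 0.15 rad at the hole nearest the pivot.
- vane_hinge (a point): The vane's upright hinge axis, at the height of the stay; on the chute at x +60, y 0 mm.
- stay_pivot (a point): Pivot of the stay on the vane, 110 mm from the vane's hinge, at mid-thickness of the stay. The stay's five holes, 10.4 mm in diameter, lie on its centre line at about 72, 93, 116, 140 and 164 mm from here: hand-drilled, each up to 4 mm out, so feel for them. The middle one is on the pin at the start; the one nearest the pivot holds the vane at -y, the one nearest the knob at +y.
- stay_knob (a point): Grip point on the stay's knob, an upright black cylinder 16 mm in diameter, 38 mm high, on the stay's free end 200 mm from the pivot. The point is on the knob's axis 26 mm above the stay's top face and 28 mm above its mid-thickness, 12 mm below the knob's top. The stay is a straight flat steel bar, 212 x 26 x 4 mm.
- pin: Upright steel pin, 8 mm in diameter with a slight chamfer, on a bracket outside the chute's -y wall (chute x -45, y -115 mm). Origin on its axis on top of its 18 mm collar, where the stay's underside rests (176 mm above the bench); its tip is 9.5 mm above that.
- bin_full: Grey open bin, 150 x 138 x 58 mm, heaped with small steel parts. Stands at the end of the left or the right lane. Origin under its middle.
- bin_empty: The same bin with only a couple of parts on its floor, at the end of the other lane.
- screwdriver: Bystander: loose black-handled screwdriver, 200 mm, on the bench by the chute. Leave alone.
- spanner: Bystander: loose steel spanner, 180 mm, on the bench by the chute. Leave alone.
- spare_hopper: Bystander: loose steel V-shaped hopper bucket, 110 x 100 x 120 mm high, on the bench left of the chute. Leave alone.
- gate_plate: Bystander: loose perforated gate plate, 90 x 75 x 4 mm, with a rod along one edge. Leave alone.
- oil_jar: Bystander: loose amber jar with black cap, 60 mm wide, 85 mm high. Leave alone.
- tin_cup: Bystander: loose open steel cup, 72 mm wide, 85 mm high. Leave alone.
- link_bracket: Bystander: loose L-shaped steel bracket, 70 x 30 x 40 mm. Leave alone.

How it is judged:
By the outcome, as a careful person would: the job done as asked, in the order asked, and still so for the second after the job is handed in, with the robot touching nothing.
It also fails if it takes over 58 s, if anything falls off the work surface, if the arm or the gripper's body presses on something with over 40 N, if the wrist force passes 120 N, or if a joint passes its speed limit or range.

## Robot

A 6-joint arm with a two-finger parallel gripper is mounted at the origin on the work surface. World frame = base frame: x ahead of the robot, y to its left, z up, the work surface at z = 0. Lengths are in mm, angles in degrees, forces in N, time in s.
With the tool pointing down it reaches from about 375 to 750 mm from the base axis. Payload 9 kg.
Tool frame: the origin (TCP) lies midway between the tips of the shut fingers; the grasp point (between the pads) lies 19 mm behind it; z points along the fingers, y is the line along which they close (so a half turn about z gives the same grasp; the last joint's range is limited). The gripper opens to 85 mm and grips with 20 to 120 N. Pads are 22 mm wide; open, the fingers measure 114 mm over their backs; the gripper's body (76 mm by 85 mm) begins 54 mm behind the grasp point. The pads swing forward as they close: fully open they stand 13 mm farther back than shut.
Start: joints at [58.23, 5.964, 5.575, 89.605, 0, 77.527], TCP at [198.287, 566.321, 231.331] pointing down, gripper open.
Joint ranges: [-171.21, 171.21], [-48.23, 106.86], [-62.78, 66.21], [-105.2, 120.99], [-86.42, 89.51], [-180, 180]. Speed limits (degrees/s): [127.2, 127.2, 147.25, 180, 180, 180].

## Interface

Orientations are given as [roll, pitch, yaw] about the fixed x, y, z axes, in that order (R = Rz(yaw) Ry(pitch) Rx(roll)).
In Python, from workcell import robot gives the robot as it stands.
- The arm moves only by the tool apply_moves, never from a script. Its argument "plan" is a list of rows, each an object of numbers: "x", "y", "z": the shift along the world's x, y, z in m; "turn": the turn about the world's z in degrees; "fingers": the opening, from 0 (shut) to 1 (fully open). In form: [{"x": .., "y": .., "z": .., "turn": .., "fingers": ..}, ...]. A call has 1 to 10 rows; each row shifts and turns the commanded pose from where the row before left it; what a row does not reach is not made up. A row lasts 1/8 s, in which the tool goes at most 62.5 mm and 10.7 degrees, less where a joint would pass 70% of its speed; a pose out of reach is approached as far as the arm can. A call is refused whole if a number of a shift passes 0.0625 or a number of a turn 10.7, either way. A call with a gripper value outside its range is refused whole. The fingers move at their own pace and stop on an object; "grip_force" is the grip in N (left out, the last holds). Time passes only in rows, so rows that do not move let the fingers close. It gives the time, the measured TCP pose, the force, the opening and the grip force at its end, in the units of the state.
- robot.get_state(): the state, without advancing time (a new reading comes with each control period).
- robot.capture(name): name is "side" or "top"; returns (picture, depth): 420x560x3 uint8, red, green, blue; 420x560 float32, mm along the optical axis (not along the pixel's ray), 0 where there is no reading.
- robot.camera_info(name): a dict with "fx", "fy", "cx", "cy" (pixels), "R" (3x3) and "t" (3): a world point X has camera coordinates R X + t. Camera axes: x right, y down, z forward; pixel columns grow to the right and rows downward; lengths in mm; the calibration is good to about 2 mm. A picture is of the moment at which its call begins. camera_info takes no time and is no camera call.
- robot.hand_in(): hands the job in; it is judged then, once.
The state is a dict: "time": time; "q": joint angles; "joint_vel": joint speeds; "joint_efforts": joint torques, N m; "tcp_pos": TCP position; "eef_rot": TCP orientation; "force": force on the tool from outside, world axes, zero at the start; "moment": the same for the moment, N m; "opening": opening from 0.0 (shut) to 1.0 (fully open); "grasp_force": force on a finger pad.
Only numpy, scipy, OpenCV 4.12 (cv2) and the standard library are available. Lean on these libraries where they do the work, as an engineer would, in place of code of your own. Each camera call takes 0.05 s, during which the arm holds its last target. There are 200 camera calls.

## Working session

There is one attempt and no reset: what is moved stays moved. The work goes in short steps, Python scripts to look and compute and a tool call to move; the robot and the scene stay as the last step left them, time stands still between calls to the robot, and variables do not carry over. Pictures are saved under pics/ and viewed, at most 10 in all, crops included, and the job is handed in when it is done.

Besides the shell and the picture viewer there is one more tool, called after "Request:" by a JSON object that holds its "fn" and its "kwargs", one argument or row to a line. apply_moves: Moves the arm, as the interface text tells. Its arguments: {"type":"object","properties":{"plan":{"type":"array"},"grip_force":{"type":"number"}},"required":["plan"]}

```bash
ls; mkdir -p pics
cat > h.py <<'E'
import numpy as np, cv2
from workcell import robot
def cap(n,f=None):
    im,d=robot.capture(n)
    if f: cv2.imwrite('pics/'+f,im[:,:,::-1])
    return im,d,robot.camera_info(n)
def world(d,c):
    v,u=np.mgrid[:d.shape[0],:d.shape[1]]
    P=np.stack([(u-c['cx'])/c['fx']*d,(v-c['cy'])/c['fy']*d,d],-1)
    W=(P-np.array(c['t']))@np.array(c['R'])
    W[d==0]=np.nan
    return W
def proj(X,c):
    p=np.array(c['R'])@np.array(X)+c['t']; return c['fx']*p[0]/p[2]+c['cx'],c['fy']*p[1]/p[2]+c['cy']
E
python3 - <<'E'
from h import *
for n in('top','side'):
    im,d,c=cap(n,n+'0.png'); W=world(d,c); np.savez(n+'0.npz',im=im,W=W)
    print(n,c)
print(robot.get_state())
E
```

```text
pics
top {'fx': 516.1571281868286, 'fy': 516.1571281868286, 'cx': 277.5824355214449, 'cy': 200.85581084917607, 'R': array([[-0.00711348, -0.99984442,  0.01614124],
       [-0.99621955,  0.00568827, -0.08668484],
       [ 0.08657953, -0.01669685, -0.99610501]]), 't': array([ -12.95303778,  611.82348969, 1588.17277889])}
side {'fx': 482.623864294913, 'fy': 482.623864294913, 'cx': 277.9582333810687, 'cy': 208.81069794979615, 'R': array([[ 0.99287342, -0.11905644, -0.00528504],
       [-0.09089365, -0.72783669, -0.67970001],
       [ 0.07707602,  0.67533645, -0.73347118]]), 't': array([-594.50784072,  132.51610143, 1436.98957622])}
{'time': 0.1, 'q': array([5.82291231e+01, 5.99705807e+00, 5.53421044e+00, 8.96016215e+01,
       1.97071534e-03, 7.75282434e+01]), 'joint_vel': array([-0.04333778, -0.13658722,  0.05660862,  0.0469497 ,  0.03979338,
        0.02935595]), 'joint_efforts': array([ 6.63774743e-03, -5.58205318e+01,  5.04722607e+01,  1.29237919e-02,
       -2.95713025e-04, -3.57583041e-06]), 'tcp_pos': array([198.12730949, 566.07216936, 230.60692931]), 'eef_rot': array([-1.79937478e+02, -1.58468639e-02,  1.60700870e+02]), 'force': array([ 0.50472943,  0.1772893 , -0.91554948]), 'moment': array([ 0.02133682, -0.06980493, -0.01243933]), 'grasp_force': 0.0, 'opening': 1.00034317976113}
```

View pics/top0.png

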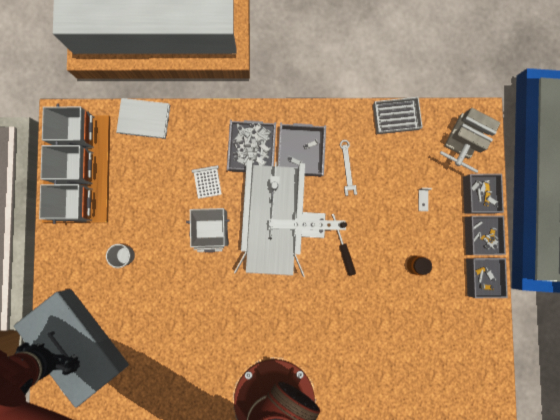

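View pics/side0.png

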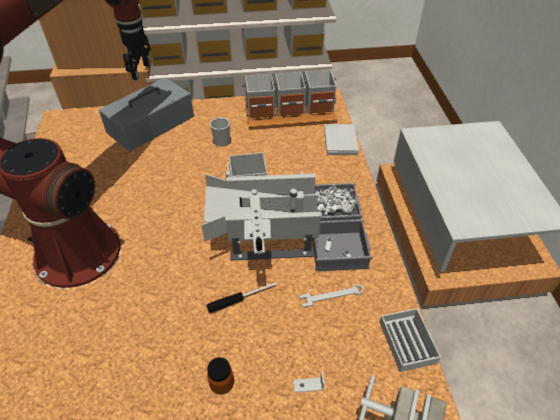

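The full bin is on the left: heaped parts at top-view pixel (250,147), empty bin at (301,150). So the vane goes to +y and the stay goes on the hole nearest the knob. The knob is near top-view (343,225), and the stay runs to about (270,224). Next I measure the geometry.

Run:
```python
from h import *
z=np.load('top0.npz'); im,W=z['im'],z['W']
cr=im[150:290,215:365][:,:,::-1]
cv2.imwrite('pics/crop1.png',cv2.resize(cr,None,fx=5,fy=4.28*5/4.28*0.85,interpolation=cv2.INTER_CUBIC) if 0 else cv2.resize(cr,(640,597),interpolation=cv2.INTER_CUBIC))
# height classes in chute region
for n in('top','side'):
    z=np.load(n+'0.npz'); im,W=z['im'],z['W']
    R=(W[...,0]>350)&(W[...,0]<800)&(abs(W[...,1])<400)
    g=im.astype(int).sum(-1)
    k=R&(W[...,2]>205)&(W[...,2]<230)
    nl,lab,st,ce=cv2.connectedComponentsWithStats(k.astype(np.uint8))
    for i in range(1,nl):
        if st[i,4]>5: m=lab==i; print(n,'blob',st[i],W[m].mean(0).round(1),W[m].max(0).round(1),g[m].mean())
    s=R&(W[...,2]>172)&(W[...,2]<184)
    nl,lab,st,ce=cv2.connectedComponentsWithStats(s.astype(np.uint8))
    for i in range(1,nl):
        if st[i,4]>15:
            m=lab==i; print(n,'z175',st[i],W[m].mean(0).round(1),W[m].min(0).round(1),W[m].max(0).round(1),cv2.minAreaRect(W[m][:,:2].astype(np.float32)))
    s=R&(W[...,2]>155)&(W[...,2]<172)
    nl,lab,st,ce=cv2.connectedComponentsWithStats(s.astype(np.uint8))
    for i in range(1,nl):
        if st[i,4]>30:
            m=lab==i; print(n,'z165',st[i],W[m].mean(0).round(1),cv2.fitLine(W[m][:,:2].astype(np.float32),cv2.DIST_HUBER,0,.01,.01).ravel())
```

```text
top blob [341 222   6   6  27] [ 529.9 -194.7  216.6] [ 535.9 -187.9  224.4] 180.59259259259258
top z175 [271 181   7   8  21] [642.2  -3.  179.1] [634.9 -13.  172.6] [656.    4.1 183.7] ((643.2589721679688, -0.7118949890136719), (24.350229263305664, 14.380293846130371), 46.01539611816406)
top z175 [271 219  75  12 542] [532.2 -96.4 179.4] [ 515.8 -204.6  172.1] [547.3   4.8 183.9] ((531.2080688476562, -99.9200210571289), (209.3033447265625, 31.056148529052734), 89.63939666748047)
top z165 [241 160  11  94 486] [586.6  74.9 167.1] [ 9.9799484e-01 -6.3295513e-02  5.8757959e+02  7.4771461e+01]
top z165 [270 162  10  21  67] [671.2  -6.3 166.5] [ 9.9623144e-01 -8.6734958e-02  6.7871375e+02 -6.6140499e+00]
top z165 [295 163  31  57 480] [601.7 -90.8 166.9] [ 9.9704397e-01  7.6833427e-02  6.2626935e+02 -8.3977997e+01]
top z165 [271 189   4  30  44] [599.3   0.  164.7] [ 9.9866766e-01 -5.1603246e-02  5.9453705e+02 -1.0102862e-01]
top z165 [294 229  31  26 324] [498.9 -94.4 166.4] [ 3.0608135e-01 -9.5200539e-01  5.0325412e+02 -1.0211244e+02]
side blob [255 237   7  10  52] [ 526.9 -196.3  2
[... 1469 characters left out ...]
  175.8] [ 539.9 -179.9  183.9] ((527.451904296875, -191.50682067871094), (25.447872161865234, 22.708913803100586), 84.67072296142578)
side z165 [205 173 110  13 633] [563.9  76.7 165.3] [ 9.969507e-01 -7.803444e-02  5.790299e+02  7.302307e+01]
side z165 [259 191  59  11 226] [632.5  -2.2 163.5] [ 9.9731046e-01 -7.3293261e-02  6.2893646e+02 -1.8899536e+00]
side z165 [239 197  11   4  37] [502.9   8.3 162.5] [ 9.9589080e-01 -9.0562366e-02  5.0280008e+02  8.3320570e+00]
side z165 [261 211  60  28 366] [595.8 -90.8 169.3] [ 9.9109143e-01  1.3318308e-01  6.1800653e+02 -8.3700516e+01]
side z165 [201 214  52  25 333] [469.9 -87.5 167.7] [ 9.5824808e-01 -2.8593814e-01  4.6289584e+02 -8.2042191e+01]
```

View pics/crop1.png

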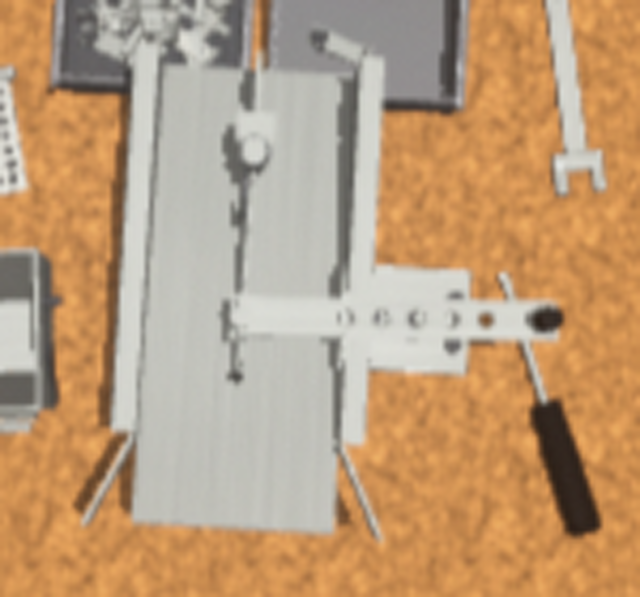

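The crop shows the hinge cap at crop (253,150), holes at about x=346, 381, 417, 452 and 486 with y≈318, and the knob top at (545,319). The arm can start moving towards the knob at safe height while I refine these numbers.

Run:
```python
from h import *
c=robot.camera_info('top'); R,t=np.array(c['R']),np.array(c['t'])
def ray(u,v,z):
    o=-R.T@t; d=R.T@np.array([(u-c['cx'])/c['fx'],(v-c['cy'])/c['fy'],1]); return (o+d*(z-o[2])/d[2])
def cr(a,b,z): return ray(215+(a+.5)*150/640-.5,150+(b+.5)*140/597-.5,z).round(1)
print('hinge',cr(253,150,185))
for a,b in((346,317),(381,317),(417,317),(452,319),(486,320)): print('hole',cr(a,b,180))
print('knob',cr(545,319,218)); print('pivot',cr(237,315,182))
for a,b in((145,60),(122,430),(372,60),(354,430)): print('wall',cr(a,b,168))
```

```text
hinge [643.6  -4.2 185. ]
hole [532.7 -65.  180. ]
hole [532.6 -88.2 180. ]
hole [ 532.4 -112.   180. ]
hole [ 530.9 -135.2  180. ]
hole [ 530.1 -157.7  180. ]
knob [ 529.  -191.4  218. ]
pivot [534.4   7.1 182. ]
wall [707.   67.9 168. ]
wall [459.3  83.7 168. ]
wall [706.3 -84.9 168. ]
wall [458.1 -70.2 168. ]
```

Request:
{"fn": "apply_moves", "kwargs": {
  "plan": [
    {"x":0.02,"y":-0.05,"z":0.005,"turn":-5,"fingers":1},
    {"x":0.022,"y":-0.05,"z":0.005,"turn":-5},
    {"x":0.022,"y":-0.05,"z":0.005,"turn":-5},
    {"x":0.022,"y":-0.05,"z":0.005,"turn":-5},
    {"x":0.022,"y":-0.05,"turn":-5},
    {"x":0.022,"y":-0.05,"turn":-5},
    {"x":0.022,"y":-0.05,"turn":-5},
    {"x":0.022,"y":-0.05,"turn":-5},
    {"x":0.022,"y":-0.05,"turn":-5},
    {"x":0.022,"y":-0.05,"turn":-5}
  ],
  "grip_force": 40
}}

```text
invalid input
```

Request:
{"fn": "apply_moves", "kwargs": {
  "plan": [
    {"x":0.02,"y":-0.05,"z":0.005,"turn":-5,"fingers":1},
    {"x":0.022,"y":-0.05,"z":0.005,"turn":-5,"fingers":1},
    {"x":0.022,"y":-0.05,"z":0.005,"turn":-5,"fingers":1},
    {"x":0.022,"y":-0.05,"z":0.005,"turn":-5,"fingers":1},
    {"x":0.022,"y":-0.05,"z":0,"turn":-5,"fingers":1},
    {"x":0.022,"y":-0.05,"z":0,"turn":-5,"fingers":1},
    {"x":0.022,"y":-0.05,"z":0,"turn":-5,"fingers":1},
    {"x":0.022,"y":-0.05,"z":0,"turn":-5,"fingers":1},
    {"x":0.022,"y":-0.05,"z":0,"turn":-5,"fingers":1},
    {"x":0.022,"y":-0.05,"z":0,"turn":-5,"fingers":1}
  ],
  "grip_force": 40
}}

```text
time: 1.35
tcp_pos: [416.6, 64.5, 251.2]
eef_rot: [180.0, 0.0, 110.5]
force: [1.6, 0.5, -0.5]
opening: 1.002
grasp_force: 0.0
```

Request:
{"fn": "apply_moves", "kwargs": {
  "plan": [
    {"x":0.019,"y":-0.043,"z":0,"turn":-4,"fingers":1},
    {"x":0.019,"y":-0.043,"z":0,"turn":-4,"fingers":1},
    {"x":0.019,"y":-0.043,"z":0,"turn":-4,"fingers":1},
    {"x":0.019,"y":-0.043,"z":0,"turn":-4,"fingers":1},
    {"x":0.018,"y":-0.043,"z":0,"turn":-4,"fingers":0.8},
    {"x":0.018,"y":-0.042,"z":0,"turn":-2,"fingers":0.6},
    {"x":0,"y":0,"z":0,"turn":0,"fingers":0.5},
    {"x":0,"y":0,"z":0,"turn":0,"fingers":0.5}
  ],
  "grip_force": 40
}}

```text
time: 2.35
tcp_pos: [527.9, -190.3, 250.9]
eef_rot: [-179.9, -0.0, 88.7]
force: [0.3, 0.7, 0.1]
opening: 0.496
grasp_force: 0.0
```

Run:
```python
from h import *
im,d,c=cap('side'); cv2.imwrite('pics/s1.png',cv2.resize(im[130:280,180:340][:,:,::-1],(640,600),interpolation=cv2.INTER_CUBIC))
s=robot.get_state(); print(s['tcp_pos'],s['eef_rot'],s['force'],s['opening'])
print('tcp px',proj(s['tcp_pos'],c),'knobtop',proj([528.5,-193,218],c))
```

```text
[ 528.00972006 -189.96832084  251.27181124] [-1.79983731e+02 -2.26385164e-02  8.87424114e+01] [0.85296865 0.43875742 0.18571502] 0.5008569099441665
tcp px (np.float64(257.672234392613), np.float64(230.350911991686)) knobtop (np.float64(258.4708027201203), np.float64(240.01461135383607))
```

View pics/s1.png

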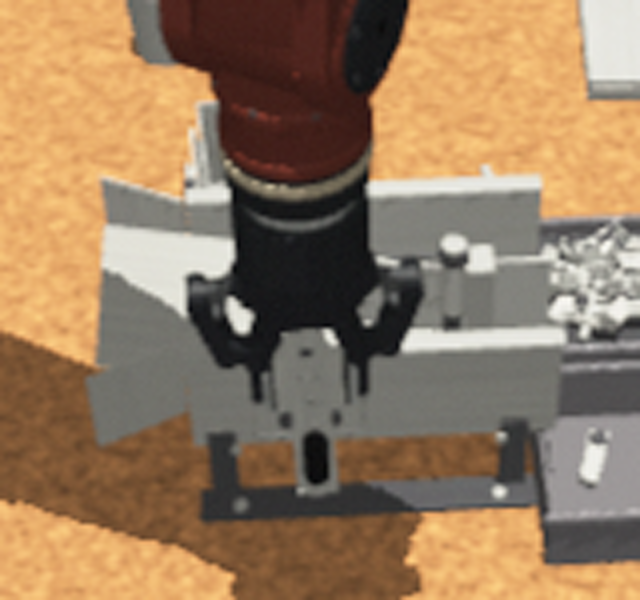

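The fingers straddle the knob: its top is at crop (316,437), and the finger tips are at (257,400) and (365,395). I descend and close.

Request:
{"fn": "apply_moves", "kwargs": {
  "plan": [
    {"x":0.001,"y":-0.003,"z":-0.02,"turn":0,"fingers":0.5},
    {"x":0,"y":0,"z":-0.02,"turn":0,"fingers":0.5},
    {"x":0,"y":0,"z":-0.015,"turn":0,"fingers":0.5},
    {"x":0,"y":0,"z":-0.006,"turn":0,"fingers":0.4},
    {"x":0,"y":0,"z":0,"turn":0,"fingers":0.3},
    {"x":0,"y":0,"z":0,"turn":0,"fingers":0.25}
  ],
  "grip_force": 40
}}

```text
time: 3.15
tcp_pos: [529.6, -193.8, 191.1]
eef_rot: [179.9, 0.0, 88.7]
force: [0.0, 0.1, -0.3]
opening: 0.248
grasp_force: 0.0
```

Request:
{"fn": "apply_moves", "kwargs": {
  "plan": [
    {"x":0,"y":0,"z":0,"turn":0,"fingers":0.2},
    {"x":0,"y":0,"z":0,"turn":0,"fingers":0.1},
    {"x":0,"y":0,"z":0,"turn":0,"fingers":0},
    {"x":0,"y":0,"z":0,"turn":0,"fingers":0}
  ],
  "grip_force": 40
}}

```text
time: 3.65
tcp_pos: [529.5, -193.9, 191.0]
eef_rot: [179.9, 0.0, 88.7]
force: [-1.5, -0.8, 5.3]
opening: 0.169
grasp_force: 39.0
```

Request:
{"fn": "apply_moves", "kwargs": {
  "plan": [
    {"x":0,"y":0.0007,"z":0.004,"turn":0,"fingers":0},
    {"x":0,"y":0.0008,"z":0.004,"turn":0,"fingers":0},
    {"x":0,"y":0.0008,"z":0.004,"turn":0,"fingers":0},
    {"x":0,"y":0,"z":0,"turn":0,"fingers":0}
  ],
  "grip_force": 40
}}

```text
time: 4.15
tcp_pos: [529.2, -191.5, 202.8]
eef_rot: [180.0, 0.0, 88.7]
force: [-1.7, -3.8, 0.4]
opening: 0.17
grasp_force: 39.7
```

Request:
{"fn": "apply_moves", "kwargs": {
  "plan": [
    {"x":0,"y":0.0009,"z":0.004,"turn":0,"fingers":0},
    {"x":0,"y":0.001,"z":0.004,"turn":0,"fingers":0},
    {"x":0,"y":0.001,"z":0.004,"turn":0,"fingers":0},
    {"x":0,"y":0,"z":0,"turn":0,"fingers":0}
  ],
  "grip_force": 40
}}

```text
time: 4.65
tcp_pos: [529.4, -187.8, 214.7]
eef_rot: [180.0, -0.0, 88.7]
force: [0.1, 4.8, -3.7]
opening: 0.176
grasp_force: 39.1
```

Run:
```python
from h import *
s=robot.get_state(); print(s['tcp_pos'],s['force'],s['moment'],s['opening'])
im,d,c=cap('side'); cv2.imwrite('pics/s2.png',cv2.resize(im[130:280,180:340][:,:,::-1],(640,600),interpolation=cv2.INTER_CUBIC))
```

```text
[ 529.4037953  -187.77214376  214.68884191] [ 0.14268992  4.78347778 -3.72445397] [0.68892829 0.04130043 0.00659597] 0.17594254898036937
```

View pics/s2.png

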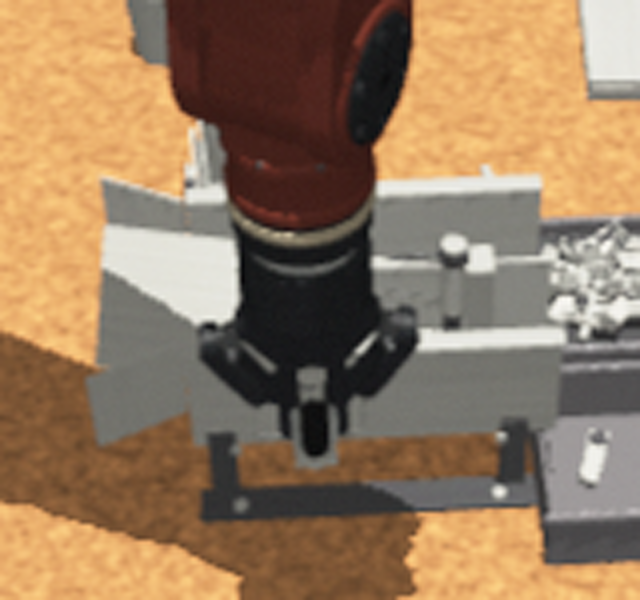

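The lift worked. Fy is now +4.8 N, so the spring load is in the hand; the knob is up at crop (314,430) and the stay is clear of the pin. I ease it over to +y.

Request:
{"fn": "apply_moves", "kwargs": {
  "plan": [
    {"x":0,"y":0.003,"z":0,"turn":-0.5,"fingers":0},
    {"x":-0.0002,"y":0.005,"z":0,"turn":-0.5,"fingers":0},
    {"x":-0.0002,"y":0.006,"z":0,"turn":-0.5,"fingers":0},
    {"x":-0.0002,"y":0.006,"z":0,"turn":-0.5,"fingers":0},
    {"x":-0.0003,"y":0.006,"z":0,"turn":-0.5,"fingers":0},
    {"x":-0.0003,"y":0.006,"z":0,"turn":-0.5,"fingers":0},
    {"x":-0.0003,"y":0.006,"z":0,"turn":-0.5,"fingers":0},
    {"x":-0.0003,"y":0.005,"z":0,"turn":-0.5,"fingers":0},
    {"x":-0.0002,"y":0.003,"z":0,"turn":0,"fingers":0},
    {"x":0,"y":0,"z":0,"turn":0,"fingers":0}
  ],
  "grip_force": 40
}}

```text
time: 5.95
tcp_pos: [527.4, -142.3, 214.4]
eef_rot: [180.0, -0.0, 84.7]
force: [1.0, 4.5, -2.7]
opening: 0.17
grasp_force: 39.2
```

Run:
```python
from h import *
s=robot.get_state(); print(s['tcp_pos'],s['force'],s['moment'],s['opening'])
im,d,c=cap('top'); a=im[170:250,235:335]; 
im2,d,c=cap('side'); b=im2[150:260,200:310]
o=np.hstack([cv2.resize(a,(400,440),interpolation=cv2.INTER_CUBIC),cv2.resize(b,(400,440),interpolation=cv2.INTER_CUBIC)])
cv2.imwrite('pics/s3.png',o[:,:,::-1])
```

```text
[ 527.41379074 -142.33015934  214.40943557] [ 0.99778793  4.46364668 -2.72876782] [ 0.531362   -0.12984585 -0.08615053] 0.1702233226456913
```

View pics/s3.png

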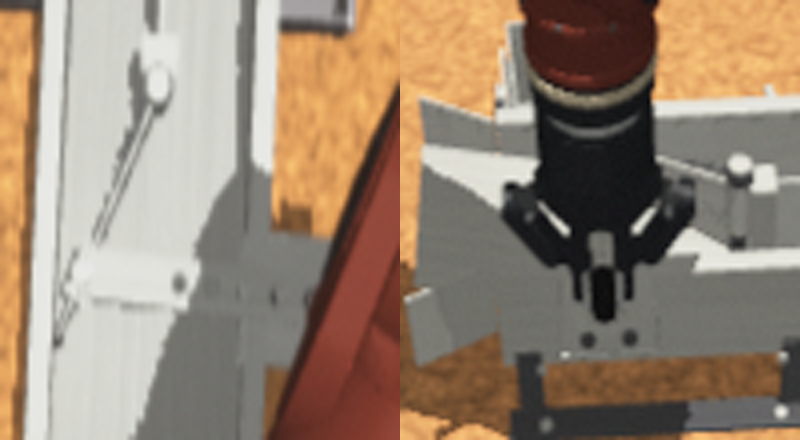

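The vane is now over towards +y: its free end is at crop (58,340) against the left wall, and the stay is still held. I lower along the arc and feel for the hole.

Request:
{"fn": "apply_moves", "kwargs": {
  "plan": [
    {"x":0,"y":-0.0009,"z":-0.0035,"turn":0,"fingers":0},
    {"x":0,"y":-0.0009,"z":-0.0035,"turn":0,"fingers":0},
    {"x":0,"y":-0.0008,"z":-0.003,"turn":0,"fingers":0},
    {"x":0,"y":0,"z":0,"turn":0,"fingers":0}
  ],
  "grip_force": 40
}}

```text
time: 6.55
tcp_pos: [527.2, -145.1, 204.1]
eef_rot: [-180.0, -0.0, 84.7]
force: [-0.0, 4.9, -1.6]
opening: 0.172
grasp_force: 39.4
```

Request:
{"fn": "apply_moves", "kwargs": {
  "plan": [
    {"x":0,"y":-0.0002,"z":-0.001,"turn":0,"fingers":0},
    {"x":0,"y":-0.0002,"z":-0.001,"turn":0,"fingers":0},
    {"x":0,"y":0,"z":0,"turn":0,"fingers":0}
  ],
  "grip_force": 40
}}

```text
time: 6.92
tcp_pos: [527.3, -145.5, 202.4]
eef_rot: [180.0, 0.0, 84.7]
force: [1.0, 4.5, -0.5]
opening: 0.174
grasp_force: 39.4
```

Request:
{"fn": "apply_moves", "kwargs": {
  "plan": [
    {"x":0,"y":-0.0002,"z":-0.001,"turn":0,"fingers":0},
    {"x":0,"y":0,"z":0,"turn":0,"fingers":0}
  ],
  "grip_force": 40
}}

```text
time: 7.18
tcp_pos: [527.3, -145.7, 201.3]
eef_rot: [180.0, 0.0, 84.7]
force: [0.1, 3.5, 0.4]
opening: 0.171
grasp_force: 39.5
```

Request:
{"fn": "apply_moves", "kwargs": {
  "plan": [
    {"x":0,"y":-0.0002,"z":-0.001,"turn":0,"fingers":0},
    {"x":0,"y":0,"z":0,"turn":0,"fingers":0}
  ],
  "grip_force": 40
}}

```text
time: 7.42
tcp_pos: [527.2, -146.0, 200.2]
eef_rot: [-180.0, 0.0, 84.7]
force: [0.5, 3.3, -0.6]
opening: 0.174
grasp_force: 39.4
```

```bash
python3 -c "
from h import *
s=robot.get_state(); print(s['tcp_pos'],s['force'],s['moment'])"
```

```text
[ 527.23068814 -145.96438687  200.19947535] [ 0.52317245  3.29811485 -0.62156672] [ 1.00449161 -0.18384991  0.00749027]
```

Request:
{"fn": "apply_moves", "kwargs": {
  "plan": [
    {"x":0,"y":-0.0002,"z":-0.001,"turn":0,"fingers":0},
    {"x":0,"y":0,"z":0,"turn":0,"fingers":0}
  ],
  "grip_force": 40
}}

```text
time: 7.68
tcp_pos: [527.2, -146.1, 199.3]
eef_rot: [-180.0, 0.0, 84.7]
force: [1.0, 2.9, -0.4]
opening: 0.172
grasp_force: 39.4
```

Request:
{"fn": "apply_moves", "kwargs": {
  "plan": [
    {"x":0,"y":-0.0002,"z":-0.001,"turn":0,"fingers":0},
    {"x":0,"y":0,"z":0,"turn":0,"fingers":0}
  ],
  "grip_force": 40
}}

```text
time: 7.92
tcp_pos: [527.4, -146.4, 198.3]
eef_rot: [180.0, 0.0, 84.7]
force: [0.6, 3.2, -0.2]
opening: 0.171
grasp_force: 39.5
```

```bash
python3 -c "
from h import *
s=robot.get_state(); print(s['tcp_pos'],s['force'],s['moment'])"
```

```text
[ 527.35182803 -146.37303572  198.30107683] [ 0.64167363  3.24192444 -0.19803652] [ 0.9700671  -0.12863913 -0.08132168]
```

Fz is near zero 3 mm below tip height, so the pin is in the hole. I continue down gently.

Request:
{"fn": "apply_moves", "kwargs": {
  "plan": [
    {"x":0,"y":-0.0002,"z":-0.001,"turn":0,"fingers":0},
    {"x":0,"y":-0.0002,"z":-0.001,"turn":0,"fingers":0},
    {"x":0,"y":0,"z":0,"turn":0,"fingers":0}
  ],
  "grip_force": 40
}}

```text
time: 8.3
tcp_pos: [527.3, -146.7, 196.2]
eef_rot: [180.0, 0.0, 84.7]
force: [0.6, 3.5, -0.2]
opening: 0.172
grasp_force: 39.5
```

Request:
{"fn": "apply_moves", "kwargs": {
  "plan": [
    {"x":0,"y":-0.0002,"z":-0.001,"turn":0,"fingers":0},
    {"x":0,"y":-0.0002,"z":-0.001,"turn":0,"fingers":0},
    {"x":0,"y":0,"z":0,"turn":0,"fingers":0}
  ],
  "grip_force": 40
}}

```text
time: 8.68
tcp_pos: [527.3, -147.2, 194.2]
eef_rot: [180.0, 0.0, 84.7]
force: [0.3, 1.2, 0.1]
opening: 0.17
grasp_force: 39.5
```

Request:
{"fn": "apply_moves", "kwargs": {
  "plan": [
    {"x":0,"y":-0.0001,"z":-0.001,"turn":0,"fingers":0},
    {"x":0,"y":0,"z":0,"turn":0,"fingers":0}
  ],
  "grip_force": 40
}}

```text
time: 8.93
tcp_pos: [527.3, -147.3, 193.3]
eef_rot: [180.0, 0.0, 84.7]
force: [0.8, 1.2, -0.2]
opening: 0.17
grasp_force: 39.5
```

Request:
{"fn": "apply_moves", "kwargs": {
  "plan": [
    {"x":0,"y":-0.0001,"z":-0.001,"turn":0,"fingers":0},
    {"x":0,"y":0,"z":0,"turn":0,"fingers":0}
  ],
  "grip_force": 40
}}

```text
time: 9.18
tcp_pos: [527.3, -147.4, 192.4]
eef_rot: [180.0, 0.0, 84.7]
force: [-0.6, -0.1, 1.5]
opening: 0.166
grasp_force: 39.5
```

Request:
{"fn": "apply_moves", "kwargs": {
  "plan": [
    {"x":0,"y":-0.0001,"z":-0.0005,"turn":0,"fingers":0},
    {"x":0,"y":0,"z":0,"turn":0,"fingers":0}
  ],
  "grip_force": 40
}}

```text
time: 9.43
tcp_pos: [527.4, -147.5, 191.9]
eef_rot: [180.0, 0.0, 84.7]
force: [0.2, 0.3, 1.3]
opening: 0.174
grasp_force: 39.6
```

```bash
python3 -c "
from h import *
s=robot.get_state(); print(s['tcp_pos'],s['force'],s['moment'])"
```

```text
[ 527.39505229 -147.54210079  191.92168058] [0.23844312 0.25320091 1.27970861] [ 0.36500706 -0.07076108 -0.05498147]
```

Request:
{"fn": "apply_moves", "kwargs": {
  "plan": [
    {"x":0,"y":0,"z":-0.0005,"turn":0,"fingers":0},
    {"x":0,"y":0,"z":0,"turn":0,"fingers":0}
  ],
  "grip_force": 40
}}

```text
time: 9.68
tcp_pos: [527.4, -147.6, 191.5]
eef_rot: [180.0, 0.0, 84.7]
force: [0.9, -1.4, 2.5]
opening: 0.175
grasp_force: 39.6
```

Request:
{"fn": "apply_moves", "kwargs": {
  "plan": [
    {"x":0,"y":0,"z":-0.0003,"turn":0,"fingers":0},
    {"x":0,"y":0,"z":0,"turn":0,"fingers":0}
  ],
  "grip_force": 40
}}

```text
time: 9.93
tcp_pos: [527.4, -147.6, 191.4]
eef_rot: [180.0, 0.0, 84.7]
force: [-0.7, -1.0, 5.6]
opening: 0.169
grasp_force: 39.8
```

The stay is down on the collar: Fz rose to 5.6 N at the same height as at the start. I release and rise.

Request:
{"fn": "apply_moves", "kwargs": {
  "plan": [
    {"x":0,"y":0,"z":0,"turn":0,"fingers":0},
    {"x":0,"y":0,"z":0,"turn":0,"fingers":0.2},
    {"x":0,"y":0,"z":0,"turn":0,"fingers":0.3},
    {"x":0,"y":0,"z":0,"turn":0,"fingers":0.4},
    {"x":0,"y":0,"z":0,"turn":0,"fingers":0.5},
    {"x":0,"y":0,"z":0,"turn":0,"fingers":0.5},
    {"x":0,"y":0,"z":0,"turn":0,"fingers":0.5}
  ],
  "grip_force": 20
}}

```text
time: 10.8
tcp_pos: [527.3, -147.4, 191.0]
eef_rot: [180.0, 0.0, 84.7]
force: [-1.4, -0.3, 0.1]
opening: 0.502
grasp_force: 0.0
```

Request:
{"fn": "apply_moves", "kwargs": {
  "plan": [
    {"x":0,"y":0,"z":0.005,"turn":0,"fingers":0.5},
    {"x":0,"y":0,"z":0.015,"turn":0,"fingers":0.5},
    {"x":0,"y":0,"z":0.03,"turn":0,"fingers":0.5},
    {"x":0,"y":0,"z":0.04,"turn":0,"fingers":0.5},
    {"x":-0.02,"y":-0.05,"z":0.02,"turn":0,"fingers":0.5},
    {"x":-0.02,"y":-0.06,"z":0,"turn":0,"fingers":0.5},
    {"x":-0.02,"y":-0.06,"z":0,"turn":0,"fingers":0.5},
    {"x":-0.02,"y":-0.06,"z":0,"turn":0,"fingers":0.5},
    {"x":0,"y":0,"z":0,"turn":0,"fingers":0.5}
  ],
  "grip_force": 20
}}

```text
time: 11.92
tcp_pos: [446.1, -379.0, 301.2]
eef_rot: [-180.0, 0.0, 84.4]
force: [-0.2, 0.4, 0.2]
opening: 0.496
grasp_force: 0.0
```

Run:
```python
from h import *
im,d,c=cap('top'); a=im[165:255,235:345]
W=world(d,c); k=(W[...,2]>205)&(W[...,2]<230)&(abs(W[...,0]-527)<30)&(abs(W[...,1]+148)<30); print('knob',W[k].mean(0),np.percentile(W[k][:,2],90))
im2,d,c=cap('side'); b=im2[150:260,200:310]
W=world(d,c); k=(W[...,2]>205)&(W[...,2]<230)&(abs(W[...,0]-527)<30)&(abs(W[...,1]+148)<30); print('knob',W[k].mean(0),np.percentile(W[k][:,2],90))
o=np.hstack([cv2.resize(a,(440,400),interpolation=cv2.INTER_CUBIC),cv2.resize(b,(360,400),interpolation=cv2.INTER_CUBIC)])
cv2.imwrite('pics/s4.png',o[:,:,::-1]); s=robot.get_state(); print(s['tcp_pos'],s['force'],s['time'])
```

```text
knob [ 528.23740876 -148.15020264  216.72570119] 221.1128966353847
knob [ 525.09544832 -149.81361912  217.19585625] 222.99431070906775
[ 447.77301389 -375.6759095   301.79931596] [0.68411866 0.69924818 0.11459437] 12.025
```

View pics/s4.png

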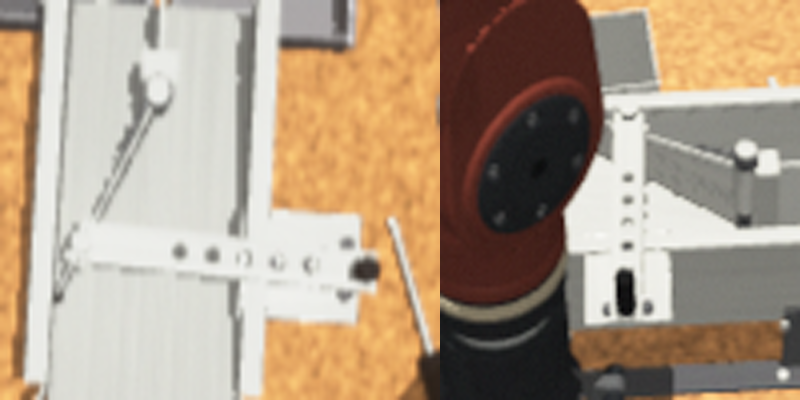

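The final pictures show the knob at the same height as at the start (216.7 mm against 216.6). The hole nearest the knob, crop (310,265), is over the pin, and the vane's free end is at the left wall, (58,298). I hand in.

```bash
python3 -c "
from workcell import robot
print(robot.hand_in())"
```

```text
the job is handed in; nothing more can be done
None
```

Job handed in: the vane is swung over to +y, shutting the left lane to the full bin; the stay's hole nearest the knob is fully down over the pin, and the gripper is clear (the hand-in gave no verdict).

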